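Clamp the router in its desk cradle

TASK

Secure the router in its desk cradle: loosen the black clamp knob on the sliding jaw, slide the jaw so that it pushes the router home against the stop fence and the orange sprung face is pressed in at least halfway, then tighten the knob firmly so that the jaw stays locked in that position when you let go. Do not crush the router, and leave the mouse, mug and plant where they are.

Things in the scene. Friction and masses are not known exactly. Their poses are not given: they have to be found in the camera images.
- cradle: aluminium plate fixed to the desk, 375 x 135 x 12 mm, from x = -200 to +175 mm of its origin on the desk. +x is the closing direction (jaw to stop fence), z up. Side lips 117 mm apart, 12 mm high, guide the router. The rigid grey stop fence (30 x 90 mm, top 49 mm above the desk) has its front somewhere between x = +110 and +140 mm: not reported, see or feel it
- router: white router, loose, 150 mm long (along its x, which runs along the cradle's x), 105 mm wide, 31 mm high, lying on the cradle (its underside 12 mm above the desk), 0.2 to 0.4 kg; origin at the centre of its underside. Two fixed upright antennas at its +x end reach 153 mm above the desk. At the start it touches neither jaw nor fence
- jaw (a joint): the grey jaw's place along the cradle's +x, m, 0 to 0.14; at 0 the knob axis is at cradle x = -158 mm. Block 50 x 70 mm, top 57 mm high. Free, it slides with 1.5 N; with the knob tight it is locked by friction. Its orange sprung face (64 mm wide, 26 mm tall, centre 27 mm above the desk, front 43 mm ahead of the knob axis when relaxed) gives by up to 10 mm at 1.2 N per mm
- knob (a joint): angle of the clamp knob, rad, 0 to 2.2, growing clockwise seen from above = tightening. Below about 0.8 the jaw is free, from 0.9 the clamp bites, from 1.4 it is firmly tight, the turning moment rising to some 0.35 N m. It stays where it is left. It starts tight (1.5 to 1.9)
- knob_grip (a point): grip point of the black bar knob that stands on the jaw: on the knob axis, 84 mm above the desk. The bar lies along this point's x axis, is 60 mm long, 16 mm thick (along y) and 30 mm tall, from 70 to 100 mm above the desk; z up. The knob moves with the jaw
- mouse: black computer mouse, 105 x 60 x 32 mm, loose on the desk, origin at the centre of its underside
- mug: blue mug, 80 mm across, 90 mm high, loose, origin at the centre of its underside
- plant: small green plant in a terracotta pot, 90 mm across, about 140 mm high, loose, origin at the centre of its underside
There are look-alikes about, which are no part of the job. Several things have the shape of the router; the one meant has the colours described above.

How it is judged:
By the outcome, as a careful person would: the job done as asked, in the order asked, and still so for the second after the job is handed in, with the robot touching nothing.
It also fails if it takes over 72 s, if anything falls off the work surface, if the arm or the gripper's body presses on something with over 40 N, if the wrist force passes 120 N, or if a joint passes its speed limit or range.

ROBOT

A 6-joint arm with a two-finger parallel gripper is mounted at the origin on the work surface. World frame = base frame: x ahead of the robot, y to its left, z up, the work surface at z = 0. Lengths are in mm, angles in rad, forces in N, time in s.
With the tool pointing down it reaches from about 400 to 925 mm from the base axis. Payload 12.5 kg.
Tool frame: the origin (TCP) lies midway between the tips of the shut fingers; the grasp point (between the pads) lies 19 mm behind it; z points along the fingers, y is the line along which they close (so a half turn about z gives the same grasp; the last joint's range is limited). The gripper opens to 95 mm and grips with 3 to 60 N. Pads are 20 mm wide; open, the fingers measure 119 mm over their backs; the gripper's body (75 mm by 180 mm) begins 59 mm behind the grasp point.
Start: joints at [1, 0.491, 1.559, -0, 1.092, -0.106], TCP at [280.141, 558.723, 185.061] pointing down, gripper open.
Joint ranges: [-3.1, 3.1], [-0.84, 2.19], [0.05, 2.79], [-1.13, 4.28], [0.06, 2.93], [-2.69, 2.69]. Speed limits (rad/s): [2.22, 2.22, 2.79, 3.14, 3.14, 3.14].

INTERFACE

Orientations are given as [roll, pitch, yaw] about the fixed x, y, z axes, in that order (R = Rz(yaw) Ry(pitch) Rx(roll)).
In Python, from cell import env gives the robot as it stands.
- The arm moves only by the tool arm_command, never from a script. Its argument "targets" is a list of rows, each a list of 5 numbers: the shift along the tool's x, y, z in mm, then the turn about the tool's z in degrees, then the opening, from 0 (shut) to 1 (fully open). In form: [[tx, ty, tz, roll, fingers], ...]. A call has 1 to 5 rows; each row is the pose to reach, as a shift and turn from the pose commanded when the call began, along the tool's axes at that moment; what a row does not reach only later rows make up. A row lasts 1/10 s, in which the tool goes at most 50 mm and 8.59 degrees, less where a joint would pass 70% of its speed; a pose out of reach is approached as far as the arm can. A call with a gripper value outside its range is refused whole. The fingers move at their own pace and stop on an object; the grip force is fixed at half the most. Time passes only in rows, so rows that repeat a pose let the fingers close. It gives the time, the measured TCP pose, the force, the opening and the grip force at its end, in the units of the state.
- env.state(): the state, without advancing time (a new reading comes with each control period).
- env.read_camera(name): name is "side" or "top"; returns a dict with "frame" (384x512x3 uint8, red, green, blue), "vertical_fov" (degrees; the focal length in pixels is half the picture's height over the tangent of half this angle, whatever the lens; pixels are square), "cx", "cy" (the principal point, pixels), "world_from_camera" (4x4, takes a point from camera to world coordinates). Camera axes: x right, y down, z forward; pixel columns grow to the right and rows downward; lengths in mm; the calibration is good to about 2 mm. A picture is of the moment at which its call begins. There is no depth.
- env.job_done(): hands the job in; it is judged then, once.
The state is a dict: "t": time; "joints": joint angles; "qvel": joint speeds; "tau": joint torques, N m; "eef_pos": TCP position; "tcp_rot": TCP orientation; "ft_force": force on the tool from outside, world axes, zero at the start; "moment": the same for the moment, N m; "opening": opening from 0.0 (shut) to 1.0 (fully open); "grip_force": force on a finger pad.
Only numpy, scipy, OpenCV 4.12 (cv2) and the standard library are available. Lean on these libraries where they do the work, as an engineer would, in place of code of your own. Each camera call takes 0.05 s, during which the arm holds its last target. There are 200 camera calls.

## Working session

There is one attempt and no reset: what is moved stays moved. The work goes in short steps, Python scripts to look and compute and a tool call to move; the robot and the scene stay as the last step left them, time stands still between calls to the robot, and variables do not carry over. Pictures are saved under pics/ and viewed, at most 10 in all, crops included, and the job is handed in when it is done.

Besides the shell and the picture viewer there is one more tool, called as name(argument=value, ...) on one line, values as JSON. arm_command: Moves the arm, as the interface text tells. Its arguments: {"type":"object","properties":{"targets":{"type":"array","items":{"type":"array","items":{"type":"number"}}}},"required":["targets"]}

```bash
mkdir -p pics
cat > h.py <<'E'
from cell import env
import numpy as np, cv2
def cam(n,f=None):
    c=env.read_camera(n)
    if f: cv2.imwrite('pics/'+f,c['frame'][:,:,::-1])
    return c
def pix2w(c,u,v,z):
    f=192/np.tan(np.radians(c['vertical_fov'])/2);T=np.array(c['world_from_camera'])
    d=T[:3,:3]@np.array([(u-c['cx'])/f,(v-c['cy'])/f,1]);o=T[:3,3]
    return o+d*(z-o[2])/d[2]
def w2pix(c,p):
    f=192/np.tan(np.radians(c['vertical_fov'])/2);T=np.array(c['world_from_camera'])
    q=T[:3,:3].T@(np.array(p)-T[:3,3]);return f*q[0]/q[2]+c['cx'],f*q[1]/q[2]+c['cy']
E
python3 - <<'E'
from h import *
for n in('top','side'):
    c=cam(n,n+'0.png');print(n,c['vertical_fov'],c['cx'],c['cy'],np.round(c['world_from_camera'],3).tolist())
print(env.state())
E
```

```text
top 43.76601324235757 252.12592140203273 195.5200669729607 [[-0.028, -0.985, 0.168, 327.088], [-1.0, 0.028, -0.004, 64.804], [-0.001, -0.168, -0.986, 1491.332], [0.0, 0.0, 0.0, 1.0]]
side 47.38043511932214 247.44847078599307 193.10715041016854 [[0.891, -0.287, 0.35, 107.24], [-0.453, -0.56, 0.694, -888.075], [-0.003, -0.777, -0.629, 958.51], [0.0, 0.0, 0.0, 1.0]]
{'t': 0.1, 'joints': array([ 1.00041241e+00,  4.91468851e-01,  1.55937763e+00, -2.92134866e-05,
        1.09169895e+00, -1.05626756e-01]), 'qvel': array([ 7.96479216e-04, -1.18670648e-04, -8.31211798e-04, -1.27204818e-04,
        5.57452283e-05,  9.43824305e-05]), 'tau': array([ 1.85191602e-03, -6.13624334e+01, -2.58609724e+01,  6.93572732e-02,
        4.69283271e-02, -1.13319641e-05]), 'eef_pos': array([280.0007449 , 558.50382135, 184.542848  ]), 'tcp_rot': array([-3.14064245e+00, -7.46852912e-05,  2.67684894e+00]), 'ft_force': array([ 0.57981107, -0.07788282,  1.06543033]), 'moment': array([-0.00800907,  0.02470323,  0.03402334]), 'grip_force': 0.0, 'opening': 0.9993014275916156}
```

View pics/top0.png

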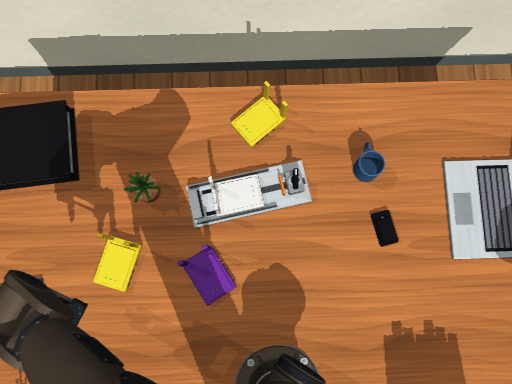

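View pics/side0.png

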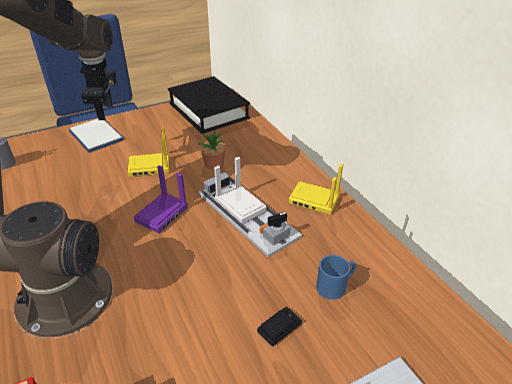

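The top picture shows the cradle spanning about (187,185)–(311,200), with the jaw and knob at its right end (295,180) and the fence at its left. Closing therefore runs image-left, roughly world +y. I'll enlarge this area.

Run:
```python
import cv2
a=cv2.imread('pics/top0.png')[150:236,180:320];b=cv2.imread('pics/side0.png')[150:260,195:305]
cv2.imwrite('pics/c1.png',cv2.resize(a,None,fx=5.7,fy=5.7,interpolation=cv2.INTER_CUBIC))
cv2.imwrite('pics/c2.png',cv2.resize(b,None,fx=5.4,fy=5.4,interpolation=cv2.INTER_CUBIC))
```

```text
(no output)
```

View pics/c1.png

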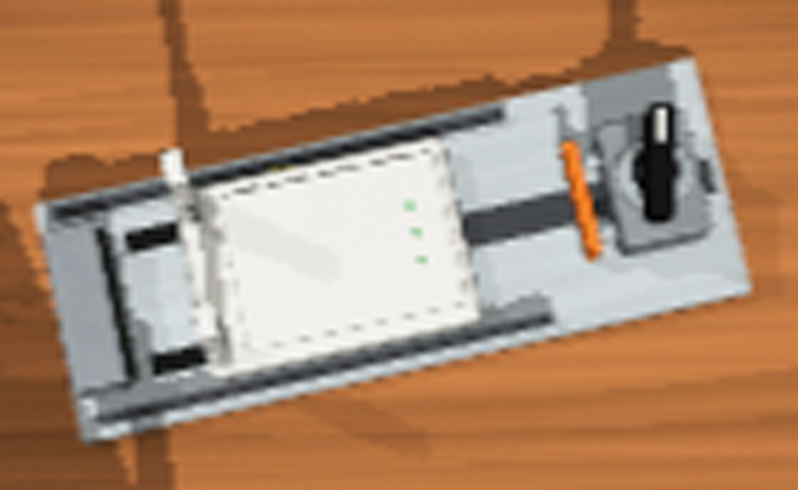

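View pics/c2.png

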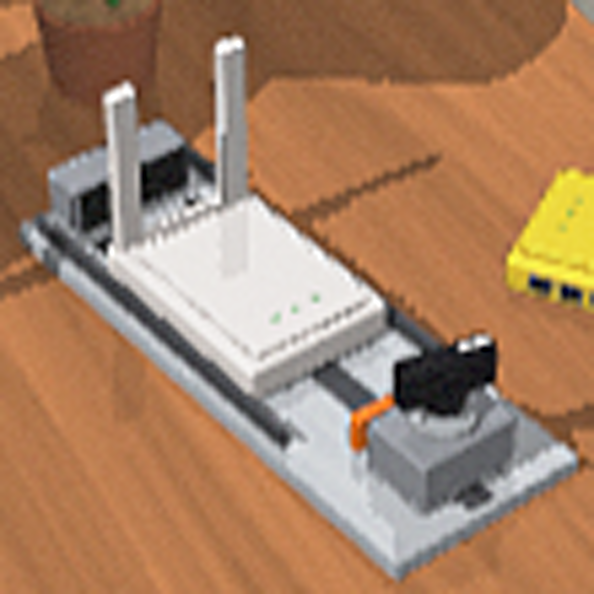

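The crop shows:
- **Plate corners:** c1 (38,205), (692,60), (750,292) and (83,440).
- **Knob bar:** from (660,100) to (658,222).
- **Router back edge:** (437,140) to (478,320).
- **Fence front:** about (102,228) to (130,380).

Run:
```python
from h import *
c=env.read_camera('top')
P=lambda u,v,z:pix2w(c,180+(u+.5)/5.7-.5,150+(v+.5)/5.7-.5,z)[:2]
co=np.array([P(*p,12) for p in[(38,205),(692,60),(750,292),(83,440)]])
print(co.round(1),np.linalg.norm(np.roll(co,-1,0)-co,axis=1))
d=(co[0]-co[1])+(co[3]-co[2]);yaw=np.arctan2(d[1],d[0]);ex=np.array([np.cos(yaw),np.sin(yaw)]);ey=np.array([-ex[1],ex[0]])
ctr=co.mean(0);o=ctr+12.5*ex
print('yaw',yaw,'origin',o)
L=lambda p:((p-o)@ex,(p-o)@ey)
k=[P(660,100,100),P(658,222,100)]
print('knob',k,L((k[0]+k[1])/2),np.linalg.norm(k[0]-k[1]))
b=k[0]-k[1];a=np.arctan2(b[1],b[0]);print('bar world ang',a,'rel',a-yaw)
print('router back',L(P(437,140,43)),L(P(478,320,43)),'front',L(P(195,190,43)))
print('fence front',L(P(102,228,49)),L(P(130,380,49)))
print('orange top',L(P(567,142,40)),L(P(592,258,40)))
print('jaw back top',L(P(708,235,57)), 'knob start',o-158*ex)
print(w2pix(c,[*(o-158*ex),84]))
```

```text
[[ 617.   265.8]
 [ 689.   -99.2]
 [ 557.2 -125.2]
 [ 485.9  242. ]] [372.11764471 134.32944903 374.00471057 133.21108454]
yaw 1.764195265438732 origin [584.87837506  83.12054031]
knob [array([646.48834419, -71.76149148]), array([581.65158901, -67.92001212])] (np.float64(-155.7200748801036), np.float64(0.7511203821027799)) 64.95045639828521
bar world ang -0.05917930000451646 rel -1.8233745654432485
router back (np.float64(-48.425911927476875), np.float64(-47.43635301001831)) (np.float64(-48.06764059665589), np.float64(53.81528066759484)) front (np.float64(85.57722876370165), np.float64(-49.247543996294496))
fence front (np.float64(138.48747893553605), np.float64(-38.58909421600739)) (np.float64(140.4678009422748), np.float64(45.4042206842915))
orange top (np.float64(-117.38465057182376), np.float64(-31.42534139912062)) (np.float64(-115.90249068935894), np.float64(33.92184352064973))
jaw back top (np.float64(-177.57134872103683), np.float64(38.015032259172756)) knob start [615.24527508 -71.93380946]
(np.float64(295.4140832786566), np.float64(178.47971843140434))
```

```bash
cat >> h.py <<'E'
def tool(dx,dy,yaw): return round(dx*np.cos(yaw)+dy*np.sin(yaw),1),round(dx*np.sin(yaw)-dy*np.cos(yaw),1)
E
python3 - <<'E'
from h import *
for i in range(4): print(tool(83.6,-157.2,2.677-i*np.radians(39.2)))
E
```

```text
(np.float64(-145.2), np.float64(-103.1))
(np.float64(-177.7), np.float64(11.9))
(np.float64(-130.2), np.float64(121.5))
(np.float64(-24.1), np.float64(176.4))
```

arm_command(targets=[[-29, -20.6, -4, 7.84, 1], [-58, -41.2, -8, 15.68, 1], [-87, -61.9, -12, 23.52, 1], [-116, -82.5, -16, 31.36, 1], [-145.2, -103.1, -16, 39.2, 1]])

```text
t: 0.65
eef_pos: [364.3, 400.3, 201.4]
tcp_rot: [3.141, -0.0, 1.987]
ft_force: [-0.6, 0.5, -0.0]
opening: 1.0
grip_force: 0.0
```

arm_command(targets=[[-35.5, 2.4, 0, 7.84, 1], [-71, 4.8, 0, 15.68, 1], [-106.6, 7.1, 0, 23.52, 1], [-142.2, 9.5, 0, 31.36, 1], [-177.7, 11.9, 0, 39.2, 1]])

```text
t: 1.15
eef_pos: [447.7, 242.8, 201.0]
tcp_rot: [-3.141, 0.0, 1.303]
ft_force: [-0.1, 0.2, 0.4]
opening: 1.002
grip_force: 0.0
```

arm_command(targets=[[-26, 24.3, 0, 7.84, 1], [-52, 48.6, 0, 15.68, 1], [-78, 72.9, 0, 23.52, 1], [-104, 97.2, 0, 31.36, 1], [-130.2, 121.5, 0, 39.2, 1]])

```text
t: 1.65
eef_pos: [531.4, 85.5, 201.0]
tcp_rot: [-3.141, 0.0, 0.619]
ft_force: [0.6, -0.1, 1.1]
opening: 1.004
grip_force: 0.0
```

arm_command(targets=[[-4.8, 35.3, 0, 7.84, 1], [-9.6, 70.6, 0, 15.68, 1], [-14.4, 105.8, 0, 23.52, 1], [-19.2, 141, 0, 31.36, 1], [-24.1, 176.4, 0, 39.2, 1]])

```text
t: 2.15
eef_pos: [614.9, -71.6, 200.8]
tcp_rot: [-3.141, 0.0, -0.066]
ft_force: [0.5, 0.6, 0.5]
opening: 0.998
grip_force: 0.0
```

Run:
```python
from h import *
s=env.state();print(s['t'],s['eef_pos'],s['tcp_rot'],s['joints'],s['ft_force'])
a=[]
for n,(x,y,w,h) in dict(side=(195,150,120,120),top=(240,130,100,100)).items():
    f=cam(n)['frame'][y:y+h,x:x+w,::-1];a.append(cv2.resize(f,(395,395),interpolation=cv2.INTER_CUBIC))
cv2.imwrite('pics/d.png',np.hstack(a))
```

```text
2.15 [614.8795265  -71.63055266 200.83692167] [-3.14140670e+00  3.42845270e-04 -6.56551083e-02] [-2.22693861e-01  4.67862798e-01  1.55451695e+00  1.44512014e-04
  1.11958062e+00  1.41369457e+00] [0.46680426 0.55247565 0.54405809]
```

View pics/d.png

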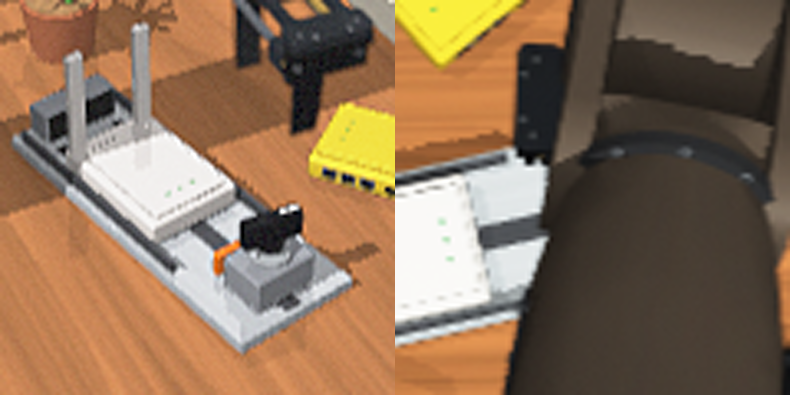

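The side view (left half) shows the knob and jaw clear, with nothing under the fingers. The top view is blocked by the arm. I'll descend onto the bar and grip it.

arm_command(targets=[[0, 0, 40, 0, 1], [0, 0, 80, 0, 1], [0, 0, 115, 0, 0.6], [0, 0, 134, 0, 0.5], [0, 0, 134, 0, 0.4]])

```text
t: 2.75
eef_pos: [612.8, -69.4, 64.3]
tcp_rot: [-3.141, 0.005, -0.059]
ft_force: [0.4, 0.2, -0.1]
opening: 0.8
grip_force: 0.0
```

arm_command(targets=[[0, 0, 0, 0, 0], [0, 0, 0, 0, 0], [0, 0, 0, 0, 0], [0, 0, 0, 0, 0], [0, 0, 0, 0, 0]])

```text
t: 3.25
eef_pos: [614.6, -70.3, 67.6]
tcp_rot: [3.142, -0.001, -0.06]
ft_force: [-1.4, -0.2, -0.5]
opening: 0.384
grip_force: 0.0
```

arm_command(targets=[[0, 0, 0, 0, 0], [0, 0, 0, 0, 0], [0, 0, 0, 0, 0], [0, 0, 0, 0, 0], [0, 0, 0, 0, 0]])

```text
t: 3.75
eef_pos: [614.5, -70.6, 67.1]
tcp_rot: [3.141, -0.0, -0.06]
ft_force: [-0.3, -3.4, 0.1]
opening: 0.163
grip_force: 30.0
```

arm_command(targets=[[0, 0, 0, -5, 0], [0, 0, 0, -10, 0], [0, 0, 0, -15, 0], [0, 0, 0, -20, 0], [0, 0, 0, -25, 0]])

```text
t: 4.25
eef_pos: [614.6, -71.0, 67.0]
tcp_rot: [3.141, -0.0, 0.38]
ft_force: [-0.6, -6.8, -0.1]
opening: 0.163
grip_force: 30.0
```

```bash
python3 -c "
from h import *
s=env.state();print(s['moment'],s['ft_force'],s['tcp_rot'])"
```

```text
[-1.32144909  0.18689415 -0.12626883] [-0.60166665 -6.83887073 -0.09506458] [ 3.14080745e+00 -4.75570507e-06  3.79646607e-01]
```

arm_command(targets=[[0, 0, 0, -5, 0], [0, 0, 0, -10, 0], [0, 0, 0, -15, 0], [0, 0, 0, -20, 0], [0, 0, 0, -25, 0]])

```text
t: 4.75
eef_pos: [614.9, -71.3, 66.9]
tcp_rot: [3.14, 0.0, 0.816]
ft_force: [1.2, -6.8, -2.5]
opening: 0.164
grip_force: 30.1
```

```bash
python3 -c "
from h import *
s=env.state();print(s['moment'],s['ft_force'],s['tcp_rot'])"
```

```text
[-1.36061421 -0.06928644 -0.21536606] [ 1.18717993 -6.78908492 -2.46840532] [3.14021198e+00 1.94108261e-04 8.15762663e-01]
```

arm_command(targets=[[0, 0, 0, -5, 0], [0, 0, 0, -10, 0], [0, 0, 0, -15, 0], [0, 0, 0, -20, 0], [0, 0, 0, -25, 0]])

```text
t: 5.25
eef_pos: [614.9, -70.1, 66.9]
tcp_rot: [3.141, -0.001, 1.252]
ft_force: [1.6, -0.7, -2.6]
opening: 0.163
grip_force: 30.1
```

```bash
python3 -c "
from h import *
s=env.state();print(s['moment'],s['ft_force'],s['tcp_rot'],s['eef_pos'],s['opening'],s['grip_force'])
cam('side','e0.png')
ex=np.array([np.cos(1.764),np.sin(1.764)]);print(tool(*(80*ex),s['tcp_rot'][2]))"
```

```text
[-0.24822533 -0.36907489 -0.21930807] [ 1.58760384 -0.67524312 -2.61596202] [ 3.14083443e+00 -6.64863122e-04  1.25195383e+00] [614.90595401 -70.11054481  66.87922047] 0.16267847788675652 30.078254342079163
(np.float64(69.7), np.float64(-39.2))
```

The y-force dropped off, so the clamp is free. Next I slide along the closing direction.

arm_command(targets=[[10.5, -5.9, 0, 0, 0], [20.9, -11.8, 0, 0, 0], [31.4, -17.6, 0, 0, 0], [41.8, -23.5, 0, 0, 0], [52.3, -29.4, 0, 0, 0]])

```text
t: 5.8
eef_pos: [602.8, -10.1, 66.9]
tcp_rot: [-3.141, -0.0, 1.249]
ft_force: [4.3, -0.5, -5.2]
opening: 0.163
grip_force: 30.0
```

arm_command(targets=[[5.2, -2.9, 0, 0, 0], [10.5, -5.9, 0, 0, 0], [15.7, -8.8, 0, 0, 0], [20.9, -11.8, 0, 0, 0], [26.1, -14.7, 0, 0, 0]])

```text
t: 6.3
eef_pos: [597.2, 18.3, 66.9]
tcp_rot: [-3.141, 0.0, 1.249]
ft_force: [2.5, -3.5, -6.5]
opening: 0.159
grip_force: 30.0
```

```bash
python3 -c "
from h import *
s=env.state();ex=np.array([np.cos(1.764),np.sin(1.764)]);o=np.array([584.9,83.1])
d=s['eef_pos'][:2]-o;print(d@ex,d@[-ex[1],ex[0]],s['ft_force'][:2]@ex,s['ft_force'],s['tcp_rot'])
f=cam('side')['frame'][140:260,180:310,::-1];cv2.imwrite('pics/f.png',cv2.resize(f,None,fx=5,fy=5,interpolation=cv2.INTER_CUBIC))"
```

```text
-65.93667223276292 0.3361169078801751 -3.93321275124735 [ 2.46269771 -3.52596871 -6.47447206] [-3.14131623e+00  5.55154544e-05  1.24882139e+00]
```

View pics/f.png

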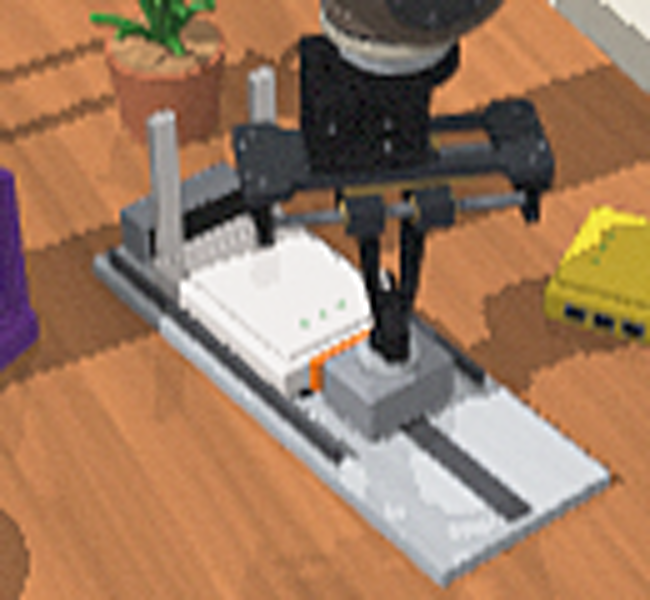

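The router (lower-right edge at about (320,370)) is now touching the orange face and moving, and the gap to the fence is small. I'll continue gently and watch the force.

arm_command(targets=[[1.7, -1, 0, 0, 0], [3.5, -2, 0, 0, 0], [5.2, -2.9, 0, 0, 0], [7, -3.9, 0, 0, 0], [7, -3.9, 0, 0, 0]])

```text
t: 6.85
eef_pos: [595.7, 26.2, 66.9]
tcp_rot: [-3.141, -0.0, 1.249]
ft_force: [1.2, -1.4, -7.6]
opening: 0.158
grip_force: 30.0
```

arm_command(targets=[[1.3, -0.7, 0, 0, 0], [2.6, -1.5, 0, 0, 0], [3.5, -2, 0, 0, 0], [3.5, -2, 0, 0, 0]])

```text
t: 7.25
eef_pos: [594.9, 30.1, 66.9]
tcp_rot: [-3.141, -0.0, 1.249]
ft_force: [2.1, -2.0, -8.2]
opening: 0.158
grip_force: 30.0
```

arm_command(targets=[[1.3, -0.7, 0, 0, 0], [2.6, -1.5, 0, 0, 0], [3.5, -2, 0, 0, 0], [3.5, -2, 0, 0, 0]])

```text
t: 7.65
eef_pos: [594.3, 33.6, 67.0]
tcp_rot: [3.142, 0.001, 1.249]
ft_force: [0.8, -5.4, -8.9]
opening: 0.161
grip_force: 30.0
```

arm_command(targets=[[0.9, -0.5, 0, 0, 0], [1.7, -1, 0, 0, 0], [1.7, -1, 0, 0, 0]])

```text
t: 7.95
eef_pos: [594.0, 35.2, 67.0]
tcp_rot: [3.141, 0.001, 1.249]
ft_force: [1.1, -8.1, -8.7]
opening: 0.16
grip_force: 30.0
```

arm_command(targets=[[0.9, -0.5, 0, 0, 0], [1.7, -1, 0, 0, 0], [1.7, -1, 0, 0, 0]])

```text
t: 8.25
eef_pos: [593.7, 36.8, 67.0]
tcp_rot: [3.141, 0.001, 1.249]
ft_force: [1.3, -10.5, -9.0]
opening: 0.159
grip_force: 30.0
```

Spring force is about 9 N, so compression is around 7 mm. I'll push slightly further and then tighten.

arm_command(targets=[[0.5, -0.3, 0, 0, 0], [0.5, -0.3, 0, 0, 0]])

```text
t: 8.45
eef_pos: [593.5, 37.3, 67.0]
tcp_rot: [3.141, 0.001, 1.249]
ft_force: [1.9, -10.9, -9.1]
opening: 0.164
grip_force: 30.0
```

arm_command(targets=[[0, 0, 0, 5, 0], [0, 0, 0, 10, 0], [0, 0, 0, 15, 0], [0, 0, 0, 20, 0], [0, 0, 0, 25, 0]])

```text
t: 8.95
eef_pos: [593.2, 37.4, 67.0]
tcp_rot: [3.141, 0.001, 0.81]
ft_force: [0.0, -8.8, -7.5]
opening: 0.16
grip_force: 30.0
```

arm_command(targets=[[0, 0, 0, 5, 0], [0, 0, 0, 10, 0], [0, 0, 0, 15, 0], [0, 0, 0, 20, 0], [0, 0, 0, 25, 0]])

```text
t: 9.45
eef_pos: [592.9, 37.8, 67.0]
tcp_rot: [3.141, 0.001, 0.374]
ft_force: [-1.2, -7.7, -5.8]
opening: 0.163
grip_force: 30.1
```

arm_command(targets=[[0, 0, 0, 5, 0], [0, 0, 0, 10, 0], [0, 0, 0, 15, 0], [0, 0, 0, 20, 0], [0, 0, 0, 25, 0]])

```text
t: 9.95
eef_pos: [592.8, 38.2, 67.2]
tcp_rot: [3.141, 0.001, -0.063]
ft_force: [-2.2, -3.6, -4.3]
opening: 0.164
grip_force: 30.2
```

```bash
python3 -c "
from h import *
s=env.state();print(s['moment'],s['ft_force'],s['tcp_rot'],s['eef_pos'],s['joints'][5])"
```

```text
[-0.7850287   0.56638995  0.3443705 ] [-2.23107775 -3.5551176  -4.31266312] [ 3.14120593e+00  1.21210721e-03 -6.25708753e-02] [592.76654117  38.21292416  67.15240047] 1.5871129863184263
```

arm_command(targets=[[0, 0, 0, 4, 0], [0, 0, 0, 7, 0], [0, 0, 0, 7, 0]])

```text
t: 10.25
eef_pos: [592.8, 38.3, 67.2]
tcp_rot: [3.141, 0.001, -0.182]
ft_force: [-3.3, -4.1, -3.0]
opening: 0.162
grip_force: 30.1
```

```bash
python3 -c "
from h import *
s=env.state();print(s['moment'],s['ft_force'],s['tcp_rot'],s['eef_pos'],s['joints'][5],s['opening'])"
```

```text
[-0.65807054  0.78992848  0.28480132] [-3.28503109 -4.14478163 -2.99387356] [ 3.14128380e+00  1.08673672e-03 -1.82074431e-01] [592.81340399  38.34451146  67.16659572] 1.7065358026912785 0.16205394095324321
```

Moment is about 0.3 N m and the knob is back slightly past its initial angle. I'll release, retreat and check.

arm_command(targets=[[0, 0, 0, 0, 0.6], [0, 0, 0, 0, 0.6], [0, 0, 0, 0, 0.6], [0, 0, 0, 0, 0.6], [0, 0, 0, 0, 0.6]])

```text
t: 10.75
eef_pos: [593.6, 38.4, 67.2]
tcp_rot: [-3.141, -0.0, -0.182]
ft_force: [-0.1, -0.4, -0.2]
opening: 0.522
grip_force: 0.0
```

arm_command(targets=[[0, 0, -20, 0, 0.6], [0, 0, -60, 0, 0.6], [0, 0, -100, 0, 0.6], [0, 0, -140, 0, 0.6], [0, 0, -180, 0, 0.6]])

```text
t: 11.25
eef_pos: [593.2, 38.3, 248.9]
tcp_rot: [-3.141, -0.0, -0.182]
ft_force: [0.3, -0.4, -0.1]
opening: 0.601
grip_force: 0.0
```

arm_command(targets=[[0, 45, 0, 0, 0.6], [0, 90, 0, 0, 0.6], [0, 135, 0, 0, 0.6], [0, 180, 0, 0, 0.6], [0, 220, 0, 0, 0.6]])

```text
t: 11.75
eef_pos: [553.0, -180.0, 247.2]
tcp_rot: [3.142, -0.0, -0.182]
ft_force: [0.3, 0.7, -0.6]
opening: 0.601
grip_force: 0.0
```

arm_command(targets=[[0, 45, 0, 0, 0.6], [0, 90, 0, 0, 0.6], [0, 110, 0, 0, 0.6], [0, 110, 0, 0, 0.6]])

```text
t: 12.15
eef_pos: [532.9, -288.8, 246.7]
tcp_rot: [3.142, 0.0, -0.185]
ft_force: [0.2, 0.5, 0.4]
opening: 0.599
grip_force: 0.0
```

Run:
```python
from h import *
a=[]
for n,(x,y,w,h) in dict(side=(185,150,110,110),top=(183,145,100,100)).items():
    f=cam(n,n+'9.png')['frame'][y:y+h,x:x+w,::-1];a.append(cv2.resize(f,(400,400),interpolation=cv2.INTER_CUBIC))
cv2.imwrite('pics/g.png',np.hstack(a));print(env.state()['eef_pos'])
```

```text
[ 533.52901468 -286.11446649  246.86123128]
```

View pics/g.png

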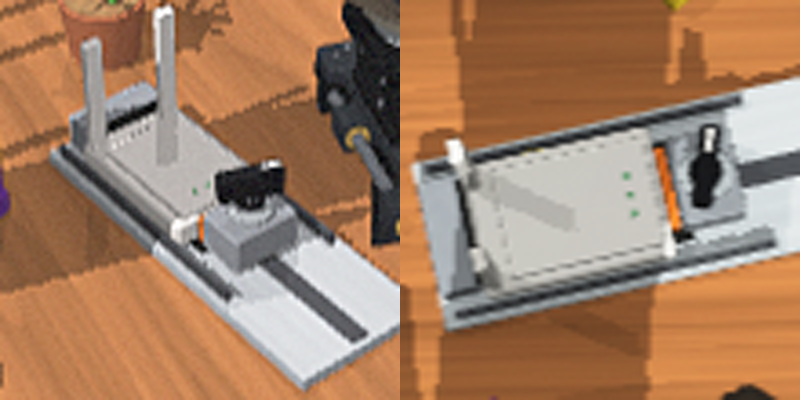

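In the picture the router sits against the fence, with the orange face between it and the jaw (top half, about (665,190)). The knob bar is back near its starting angle. I'll work out the compression numerically.

Run:
```python
from h import *
c=env.read_camera('top');ex=np.array([np.cos(1.764),np.sin(1.764)]);ey=np.array([-ex[1],ex[0]]);o=np.array([584.9,83.1])
def L(u,v,z):
    d=pix2w(c,183+(u-400+.5)/4-.5,145+(v+.5)/4-.5,z)[:2]-o;return round(d@ex,1),round(d@ey,1)
print('knob',L(711,128,100),L(701,207,100))
print('orange front edge',L(655,150,40),L(673,232,40))
print('router back',L(646,130,43),L(670,240,43))
print('jaw front/back top',L(674,150,57),L(690,222,57),L(728,113,57),L(745,213,57))
```

```text
knob (np.float64(-55.5), np.float64(-25.4)) (np.float64(-35.1), np.float64(31.0))
orange front edge (np.float64(-13.2), np.float64(-30.2)) (np.float64(-12.7), np.float64(35.5))
router back (np.float64(-9.7), np.float64(-46.5)) (np.float64(-9.0), np.float64(41.5))
jaw front/back top (np.float64(-26.8), np.float64(-23.6)) (np.float64(-26.5), np.float64(33.5)) (np.float64(-73.6), np.float64(-42.7)) (np.float64(-68.8), np.float64(35.9))
```

The knob moved 110 mm and the orange face 103.6 mm, so compression is about 6.6 mm. That agrees with the force reading of about 7 mm, with the end of travel at 10 mm. I'm handing in.

```bash
python3 -c "
from h import *
print(env.job_done())"
```

```text
the job is handed in; nothing more can be done
None
```

The router is pushed home against the fence with the orange face pressed in about 7 of its 10 mm, the knob is tightened again at about 0.3 N m, and the job is handed in; the mouse, mug and plant were not touched.

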